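# Roll the brightness wheel to its mark and save it

## Task

On the desk console, gently roll the edge thumbwheel with a fingertip until the yellow line on its rim is uppermost, level with the two green arrowheads beside the slot, and leave it there. Then press the blue button to save the level, and let go of everything. Press the wheel only lightly, do not press the button before the line is on the mark, and leave the other things on the desk where they are.

Things in the scene. Friction and masses are not known exactly. Their poses are not given: they have to be found in the camera images.
- console: Desk lighting console, fixed to the desk: a box 150 (x) x 260 (y) x 70 mm high with pale wooden sides and a flat level grey top panel, clear for 35 mm all round the wheel slot. Origin: centre of its underside. Its x axis points away from the robot when its yaw is 0, y to the left along the long side.
- wheel_slot (a point): Centre of the slot (17 mm in x, 54 mm in y) in the panel, at panel height, at (-35, 0, 70) mm on the console; a green arrowhead lies on either side of it. The rim of a black ridged wheel (radius 28 mm, 12 mm wide, axle along the console's x, right below this point) stands out of the slot, its crown 6 to 16 mm above the panel: this differs each time and is not measured, so feel for it.
- wheel (a joint): Turn of the wheel, rad, 0 to 3.2; grows as its crown rolls to the console's +y. Yellow line uppermost: 2.4 (right within 0.12); it starts at 0.05 to 1.2. 1 rad = 28 mm of rim. Its axle is sprung: 1 N to start, then it sinks 1 mm per 5 N, up to 4 mm. It drags (4 N at the rim): a finger pressing under 4 to 6 N slips over it. It stays where left. Over 15 N of finger force damages it.
- save_top (a point): Centre of the top of the round blue save button (28 mm across) when out, 18 mm above the panel, in a black collar 44 mm across and 12 mm high, at (-30, -95) mm on the console.
- save (a joint): How far the save button is pushed down, m: 0 out, 0.006 fully down. Spring: about 2 N to start, 6 N fully down; it comes back up by itself. It counts as pressed beyond 3.5 mm.
- eraser: White eraser 22 x 45 x 13 mm lying loose on the far left part of the console's panel. Bystander. Origin under its centre.
- mug: Blue mug, 80 mm across, 92 mm high, standing on the desk to the left. Bystander. Origin under its centre.
- mouse: Black computer mouse 105 x 62 x 33 mm on the desk to the right. Bystander. Origin under its centre.
- stapler: Red and black stapler 130 x 36 x 40 mm on the desk, far left. Bystander. Origin under its centre.
- pen: Blue pen, 10 mm thick, about 140 mm long, lying on the desk to the right. Bystander. Origin at its centre underside.

How it is judged (in metres and radians):
On the way, in this order (a step that is already met when the one before it is completed fails the run):
1. the wheel has been rolled until its yellow line is at the arrowheads (2.4 rad, within 0.12) and is still (value of joint wheel between 2.28 and 2.52 rad and velocity of joint wheel between -0.05 and 0.05 rad/s), for 0.3 s.
2. the save button is pressed more than 3.5 mm with the line on the mark (value of joint save above 0.0035 m and value of joint wheel between 2.28 and 2.52 rad), for 0.05 s.
At the end, for the whole second after the job is handed in: The yellow line stands at the arrowheads (wheel at 2.4 rad, within 0.12) and the save button, having been pressed, is back up (less than 1.2 mm down) (value of joint wheel between 2.28 and 2.52 rad and value of joint save below 0.0012 m); the robot touches nothing.
It fails at once if the fingers press the thumbwheel with more than 15 N (contact force between the fingers and wheel above 15 N).
It fails at once if the save button is pressed (more than 3 mm) while the wheel is more than 0.12 rad off the mark (value of joint save above 0.003 m and not (value of joint wheel between 2.28 and 2.52 rad)).
It fails at once if the mug, mouse, stapler, pen or eraser is shifted by more than 15 mm (distance of any of mug, mouse, stapler, pen, eraser from where it was at the start of the episode above 0.015 m).
It also fails if it takes over 61 s, if anything falls off the work surface, if the arm or the gripper's body presses on something with over 40 N, if the wrist force passes 120 N, or if a joint passes its speed limit or range.

## Robot

A 7-joint arm with a two-finger parallel gripper is mounted at the origin on the work surface. World frame = base frame: x ahead of the robot, y to its left, z up, the work surface at z = 0. Lengths are in mm, angles in rad, forces in N, time in s.
With the tool pointing down it reaches from about 400 to 875 mm from the base axis. Payload 4.4 kg.
Tool frame: the origin (TCP) lies on the centre line of the jaws, within the pads' length; the fingertips stand 25 mm ahead of it and the grasp point (between the pads) lies 6 mm ahead of it; z points along the fingers, x is the direction in which the jaws open and shut, and the axes are right-handed (so a half turn about z gives the same grasp; the last joint's range is limited). The gripper opens to 85 mm and grips with 20 to 120 N. Pads are 22 mm wide; open, the fingers measure 114 mm over their backs; the gripper's body (76 mm by 85 mm) begins 54 mm behind the grasp point. The pads swing forward as they close: fully open they stand 13 mm farther back than shut.
Start: joints at [1.154, 0.628, 0.038, 1.517, -0.027, 0.996, -0.02], TCP at [223.399, -610.418, 256.313] pointing down, gripper open.
Joint ranges: [-3.06, 3.06], [-0.37, 2.12], [-1.25, 1.32], [0.18, 2.47], [-1.1, 4.24], [0.23, 1.98], [-2.94, 2.94]. Speed limits (rad/s): [2.57, 2.57, 3.14, 3.14, 3.14, 3.14, 3.14].

## Interface

Orientations are given as [roll, pitch, yaw] about the fixed x, y, z axes, in that order (R = Rz(yaw) Ry(pitch) Rx(roll)).
In Python, from cell import ctrl, cams gives the robot as it stands. The module is installed in compiled form; this text tells all that it offers.
- The arm moves only by the tool step_arm, never from a script. Its arguments are lists of equal length, an entry for each row: "linear": the shift along the tool's x, y, z in mm, a list of three; "yaw": the turn about the tool's z in rad; "gripper": the opening, from -1 (shut) to 1 (fully open). A call has 1 to 8 rows; each row is the pose to reach, as a shift and turn from the pose commanded when the call began, along the tool's axes at that moment; what a row does not reach only later rows make up. A row lasts 1/12 s, in which the tool goes at most 41.7 mm and 7.16 degrees, less where a joint would pass 70% of its speed; a pose out of reach is approached as far as the arm can. A call with a gripper value outside its range is refused whole. The fingers move at their own pace and stop on an object; the grip force is fixed at half the most. Time passes only in rows, so rows that repeat a pose let the fingers close. It gives the time, the measured TCP pose, the force and the opening at its end, in the units of the state.
- ctrl.read_state(): the state, without advancing time (a new reading comes with each control period).
- cams.get_image(name): name is "side" or "top"; returns a dict with "frame" (420x560x3 uint8, red, green, blue), "depth" (420x560 float32, mm along the optical axis (not along the pixel's ray), 0 where there is no reading), "intrinsics" (3x3 intrinsics, pixels), "cam_to_world" (4x4, takes a point from camera to world coordinates). Camera axes: x right, y down, z forward; pixel columns grow to the right and rows downward; lengths in mm; the calibration is good to about 2 mm. A picture is of the moment at which its call begins.
- ctrl.finish_job(): hands the job in, once; it reports no verdict.
Trained networks look in the newest picture that a camera, given by its name, has taken for a name from the list of things; names that differ only in an ending like _2 or _b are one class to them, and where a whole thing is asked for, a point or a joint stands for the part that bears it (a point fixed in the world has none). Each returns a list of dicts, best first, with "conf" (0 to 1); they miss things now and then, are a little off and sometimes report something else, mostly with a low value. They report only what shows in the picture. A call takes as long as a camera call.
- cams.regions_of(camera, name): "pixels" (420x560 bool, what is visible of it) and "pixel" ([column, row] in pixels, amid what is visible of it).
The state is a dict: "clock": time; "qpos": joint angles; "qd": joint speeds; "tau": joint torques, N m; "eef_pos": TCP position; "tool_rot": TCP orientation; "force": force on the tool from outside, world axes, zero at the start; "torque": the same for the moment, N m; "width": finger opening in mm.
Only numpy, scipy, OpenCV 4.12 (cv2) and the standard library are available. Lean on these libraries where they do the work, as an engineer would, in place of code of your own. Each camera call takes 0.05 s, during which the arm holds its last target.

## Working session

There is one attempt and no reset: what is moved stays moved. The work goes in short steps, Python scripts to look and compute and a tool call to move; the robot and the scene stay as the last step left them, time stands still between calls to the robot, and variables do not carry over. Pictures are saved under pics/ and viewed, and the job is handed in when it is done.

Besides the shell and the picture viewer there is one more tool, called after "Call:" as a command line: name --pt "numbers of a row" for each row, then --argument value for the rest. step_arm: Moves the arm, as the interface text tells. Its arguments: {"type":"object","properties":{"linear":{"type":"array"},"yaw":{"type":"array"},"gripper":{"type":"array"}},"required":["linear","yaw","gripper"]}

```bash
mkdir -p pics; cat > h.py <<'E'
import numpy as np, cv2
from cell import ctrl, cams
def snap(c,fn,crop=None,s=1):
    d=cams.get_image(c); f=d["frame"][:,:,::-1]
    if crop: x0,y0,x1,y1=crop; f=f[y0:y1,x0:x1]
    if s!=1: f=cv2.resize(f,None,fx=s,fy=s,interpolation=cv2.INTER_CUBIC)
    cv2.imwrite("pics/"+fn,f); return d
def world(d,mask):
    v,u=np.nonzero(mask&(d["depth"]>0)); z=d["depth"][v,u]; K=d["intrinsics"]
    p=np.stack([(u-K[0,2])*z/K[0,0],(v-K[1,2])*z/K[1,1],z,np.ones_like(z)])
    return (d["cam_to_world"]@p)[:3].T
E
python3 - <<'E'
from h import *
print(ctrl.read_state())
for c in("top","side"):
    d=snap(c,c+"0.png"); print(c,d["intrinsics"],d["cam_to_world"])
    for n in("console","wheel_slot","wheel","save","save_top","eraser","mug","mouse"):
        for r in cams.regions_of(c,n)[:2]:
            P=world(d,r["pixels"]); print(c,n,round(r["conf"],2),r["pixel"],r["pixels"].sum(),np.median(P,0).round(1) if len(P) else 0,P.min(0).round(),P.max(0).round())
E
```

```text
{'clock': 0.0, 'qpos': array([ 1.15422554,  0.62935945,  0.03840548,  1.51837076, -0.02702398,
        0.99631446, -0.01998159]), 'qd': array([ 5.48080378e-04, -9.88138788e-04, -9.42278234e-04,  1.23278216e-03,
        7.76716247e-05, -1.35113831e-03,  1.88808136e-03]), 'tau': array([-1.44388039e-03, -5.63405585e+01,  1.22609507e+00, -1.93451393e+01,
        1.11479365e-02,  1.04297628e-02,  1.14414600e-06]), 'eef_pos': array([ 223.20595304, -609.85028793,  255.37886201]), 'tool_rot': array([-3.14157754e+00,  1.93563672e-03, -1.21999072e+00]), 'force': array([ 0.23562726,  0.515821  , -0.15383338]), 'torque': array([ 0.03836589,  0.01753513, -0.01110318]), 'width': 85.46753143157893}
top [[390.87938254   0.         281.75411527]
 [  0.         390.87938254 208.52922517]
 [  0.           0.           1.        ]] [[-9.90350831e-03 -9.81011659e-01  1.93695754e-01  3.07382208e+02]
 [-9.99872125e-01  1.21474618e-02  1.04006399e-02 -2.35099906e+01]
 [-1.25560608e-02 -1.93567983e-01 -9.81006514e-01  1.08964413e+03]
 [ 0.00000000e+00  0.00000000e+00  0.00000000e+00  1.00000000e+00]]
top con
[... 1194 characters left out ...]
  67.6] [ 485. -243.   -8.] [705. 106.  94.]
side wheel_slot 0.28 [319.6, 137.7] 389 [ 597.4 -462.8   21. ] [ 547. -539.   -7.] [ 673. -424.   39.]
side save 0.45 [285.6, 184.4] 53 [ 534.5 -120.2   89.3] [ 523. -139.   79.] [ 550. -108.   94.]
side save 0.44 [225.1, 204.3] 96 [635.1  54.1  80. ] [627.  31.  65.] [649.  73.  86.]
side eraser 0.51 [223.6, 203.3] 104 [636.6  48.2  79.8] [626.  15.  67.] [659.  73.  86.]
side eraser 0.25 [258.6, 207.1] 3824 [564.2 -16.1  67.7] [ 485. -209.   -4.] [685. 105.  94.]
side mug 0.59 [192.8, 332.3] 1491 [470.3 423.9  43.6] [416. 349.  -7.] [534. 489.  95.]
side mouse 0.55 [320.8, 139.7] 337 [ 599.4 -463.1   23.2] [ 549. -539.   -5.] [ 673. -424.   39.]
```

```bash
python3 - <<'E'
from h import *
d=snap("top","t1.png",(220,110,360,230),5)
d2=snap("side","s1.png",(190,130,340,250),5)
# panel pixels
for dd in (d,d2):
    P=world(dd,np.ones((420,560),bool)); m=(abs(P[:,2]-70)<5)&(P[:,0]>450)&(P[:,0]<750)&(abs(P[:,1]+30)<200)
    Q=P[m]; print(cv2.minAreaRect(Q[:,:2].astype(np.float32)),np.median(Q[:,2]))
    w=(P[:,0]>480)&(P[:,0]<720)&(abs(P[:,1]+30)<180)&(P[:,2]>76)&(P[:,2]<110); 
    for c in((535,-120,35),(540,-30,35),(630,54,35)):
        R=P[w&(np.hypot(P[:,0]-c[0],P[:,1]-c[1])<c[2])]; print(c,len(R),R.mean(0).round(1),R.max(0).round(1),R.min(0).round(1))
E
```

```text
((584.5000610351562, -37.325958251953125), (260.1610107421875, 151.62997436523438), 79.325927734375) 70.05864709830064
(535, -120, 35) 213 [ 535.7 -124.4   85.8] [ 558.4 -103.6   95.5] [ 515.5 -145.9   76.1]
(540, -30, 35) 70 [549.6 -30.8  81. ] [563.4 -11.3  89.6] [540.4 -50.9  76. ]
(630, 54, 35) 134 [638.9  49.5  82.4] [649.8  71.8  87.2] [628.8  28.2  78. ]
((583.351318359375, -37.02940368652344), (262.92083740234375, 154.69566345214844), 79.32254791259766) 68.73990662931453
(535, -120, 35) 112 [ 533.2 -119.9   84.2] [ 559.2 -102.2   94.7] [ 513.2 -147.1   76. ]
(540, -30, 35) 39 [548.6 -27.9  80.2] [556.6 -11.3  85.4] [541.7 -46.3  76.5]
(630, 54, 35) 81 [636.8  52.6  81. ] [647.8  73.7  85.9] [625.8  28.8  76.4]
```

View pics/t1.png

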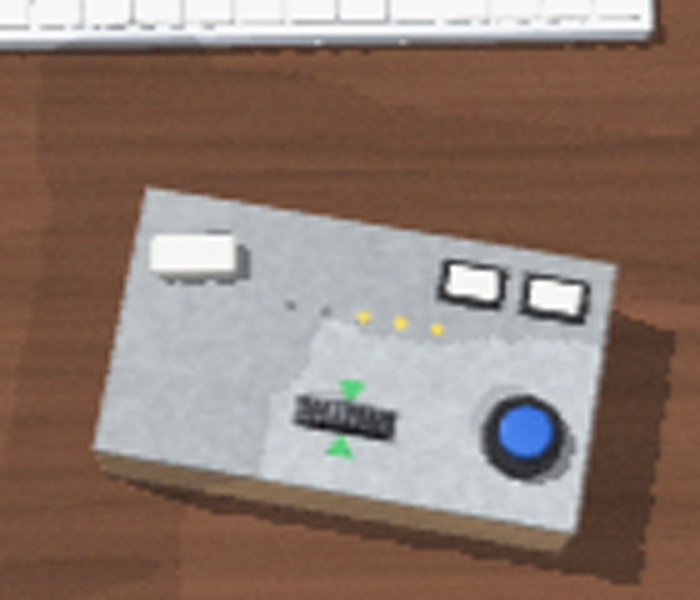

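View pics/s1.png

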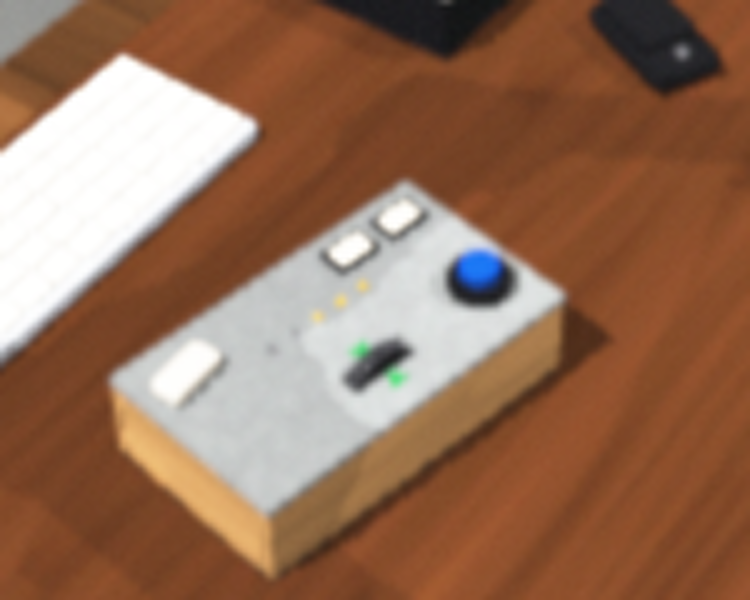

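Call:
step_arm --pt "-212 -250 53" --pt "-212 -250 53" --pt "-212 -250 53" --pt "-212 -250 53" --pt "-212 -250 53" --pt "-212 -250 53" --pt "-212 -250 53" --pt "-212 -250 53" --yaw '[-0.12,-0.24,-0.36,-0.48,-0.6,-0.72,-0.84,-0.96]' --gripper '[-1,-1,-1,-1,-1,-1,-1,-1]'

```text
clock: 1.67
eef_pos: [386.2, -323.6, 203.4]
tool_rot: [3.141, -0.001, -0.254]
force: [0.0, 0.0, -0.7]
width: -0.2
```

Call:
step_arm --pt "83.6 -319 53" --pt "83.6 -319 53" --pt "83.6 -319 53" --pt "83.6 -319 53" --pt "83.6 -319 53" --pt "83.6 -319 53" --pt "83.6 -319 53" --pt "83.6 -319 53" --yaw '[-0.073,-0.073,-0.073,-0.073,-0.073,-0.073,-0.073,-0.073]' --gripper '[-1,-1,-1,-1,-1,-1,-1,-1]'

```text
clock: 2.33
eef_pos: [548.7, -37.4, 150.3]
tool_rot: [3.141, -0.001, -0.187]
force: [1.8, -0.9, 0.3]
width: -0.1
```

Call:
step_arm --pt "0 0 0" --pt "0 0 0" --pt "0 0 18" --pt "0 0 18" --pt "0 0 18" --pt "0 0 18" --yaw '[0,0,0,0,0,0]' --gripper '[-1,-1,-1,-1,-1,-1]'

```text
clock: 2.83
eef_pos: [547.6, -40.5, 132.9]
tool_rot: [3.141, -0.0, -0.189]
force: [0.4, 0.8, 0.4]
width: 0.2
```

```bash
python3 - <<'E'
from h import *
snap("top","t2.png",(220,110,360,230),5)
snap("side","s2.png",(190,130,340,250),5)
s=ctrl.read_state();print(s["eef_pos"],s["tool_rot"],s["force"],s["clock"])
E
```

```text
[548.05660932 -40.08007433 133.21059075] [ 3.14155007e+00 -1.16093663e-03 -1.88370245e-01] [-0.42479761 -1.02333272 -0.21563702] 2.9333
```

View pics/s2.png

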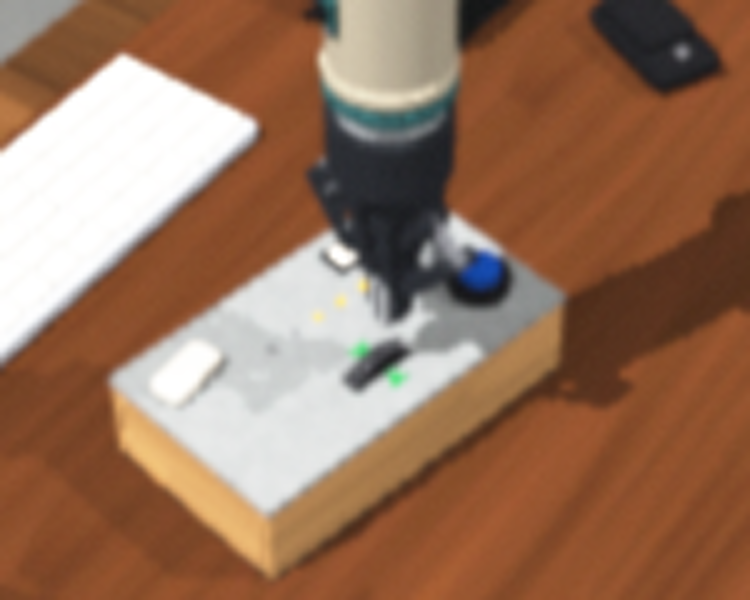

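View pics/t2.png

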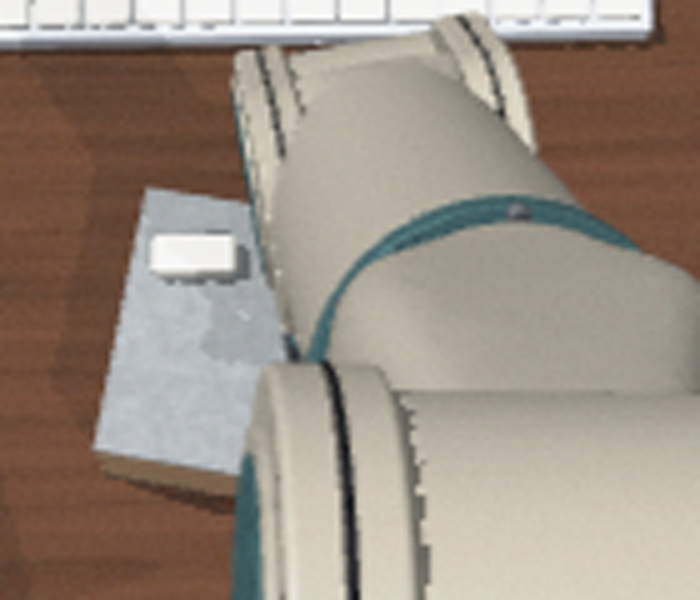

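Call:
step_arm --pt "0 0 8" --pt "0 0 15" --pt "0 0 19" --pt "0 0 20" --pt "0 0 20" --pt "0 0 20" --yaw '[0,0,0,0,0,0]' --gripper '[-1,-1,-1,-1,-1,-1]'

```text
clock: 3.43
eef_pos: [547.8, -39.1, 112.2]
tool_rot: [-3.142, 0.0, -0.187]
force: [0.8, 0.0, 0.0]
width: -0.1
```

Call:
step_arm --pt "0 0 0.5" --pt "0 0 1" --pt "0 0 1.5" --pt "0 0 1.5" --yaw '[0,0,0,0]' --gripper '[-1,-1,-1,-1]'

```text
clock: 3.77
eef_pos: [547.8, -39.3, 111.0]
tool_rot: [3.142, -0.0, -0.187]
force: [-0.2, 0.5, 0.4]
width: 0.3
```

Call:
step_arm --pt "0 0 0.5" --pt "0 0 1" --pt "0 0 1.5" --pt "0 0 1.5" --yaw '[0,0,0,0]' --gripper '[-1,-1,-1,-1]'

```text
clock: 4.1
eef_pos: [547.7, -39.2, 109.3]
tool_rot: [3.142, 0.0, -0.187]
force: [0.6, -0.3, 0.4]
width: 0.2
```

```bash
python3 - <<'E'
from h import *
snap("side","s3.png",(220,170,300,230),8)
E
```

```text
(no output)
```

View pics/s3.png

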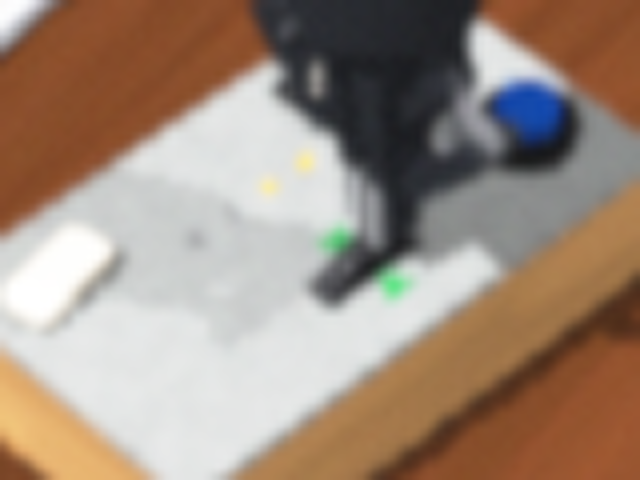

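Call:
step_arm --pt "0 0 0.5" --pt "0 0 1" --pt "0 0 1.5" --pt "0 0 1.5" --yaw '[0,0,0,0]' --gripper '[-1,-1,-1,-1]'

```text
clock: 4.48
eef_pos: [547.9, -39.2, 108.1]
tool_rot: [3.142, -0.0, -0.187]
force: [-0.2, -0.2, 2.8]
width: 0.3
```

Call:
step_arm --pt "0 0 0.3" --pt "0 0 0.6" --pt "0 0 0.6" --yaw '[0,0,0]' --gripper '[-1,-1,-1]'

```text
clock: 4.73
eef_pos: [547.9, -39.3, 107.6]
tool_rot: [3.142, -0.0, -0.187]
force: [-0.9, -0.3, 5.3]
width: 0.0
```

Call:
step_arm --pt "0 0 0.4" --pt "0 0 0.7" --pt "0 -1 0.7" --pt "0 -2 0.7" --pt "0 -3 0.7" --pt "0 -4 0.7" --yaw '[0,0,0,0,0,0]' --gripper '[-1,-1,-1,-1,-1,-1]'

```text
clock: 5.23
eef_pos: [548.3, -37.4, 107.1]
tool_rot: [3.139, -0.0, -0.188]
force: [-1.5, -4.2, 7.1]
width: -0.5
```

Call:
step_arm --pt "0 -1.5 0.1" --pt "0 -3 0.2" --pt "0 -4.5 0.2" --pt "0 -6 0.2" --pt "0 -7.5 0.2" --pt "0 -9 0.2" --pt "0 -10.5 0.2" --pt "0 -12 0.2" --yaw '[0,0,0,0,0,0,0,0]' --gripper '[-1,-1,-1,-1,-1,-1,-1,-1]'

```text
clock: 5.9
eef_pos: [550.5, -25.5, 107.0]
tool_rot: [3.139, -0.0, -0.188]
force: [-2.2, -4.2, 8.5]
width: -0.0
```

```bash
python3 - <<'E'
from h import *
snap("side","s4.png",(220,170,300,230),8)
s=ctrl.read_state();print(s["eef_pos"],s["force"],s["clock"])
E
```

```text
[550.6216442  -25.06159681 106.95228318] [-1.92790552 -1.90797016  8.66354973] 5.95
```

View pics/s4.png

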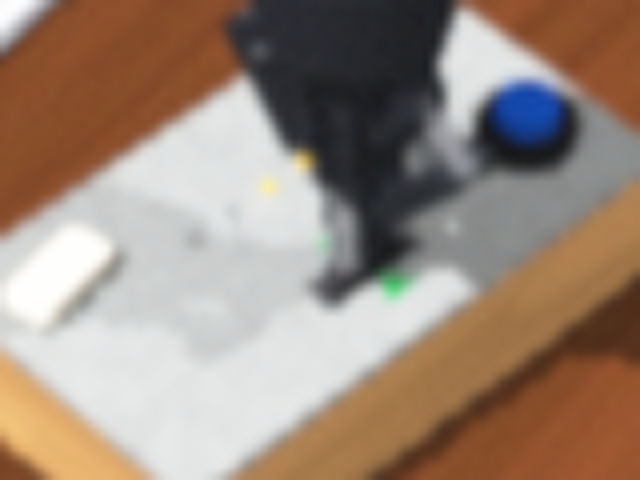

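Call:
step_arm --pt "0 -1.5 0" --pt "0 -3 0" --pt "0 -3 0" --pt "0 -3 0" --pt "0 -3 -3" --pt "0 -3 -6" --pt "0 3 -6" --pt "0 10 -6" --yaw '[0,0,0,0,0,0,0,0]' --gripper '[-1,-1,-1,-1,-1,-1,-1,-1]'

```text
clock: 6.62
eef_pos: [549.0, -32.9, 112.4]
tool_rot: [-3.141, -0.0, -0.186]
force: [-0.8, 0.6, -0.7]
width: -0.0
```

Call:
step_arm --pt "0 4.5 0" --pt "0 4.5 0" --pt "0 4.5 0" --yaw '[0,0,0]' --gripper '[-1,-1,-1]'

```text
clock: 6.87
eef_pos: [547.9, -38.4, 112.2]
tool_rot: [3.141, 0.0, -0.188]
force: [-0.0, -0.1, -0.7]
width: -0.3
```

```bash
python3 - <<'E'
from h import *
snap("side","s5.png",(230,180,290,225),10)
s=ctrl.read_state();print(s["eef_pos"],s["force"],s["clock"])
E
```

```text
[547.97958097 -37.89814544 112.26587823] [-0.0678406   0.14915959 -0.78338364] 6.9167
```

View pics/s5.png

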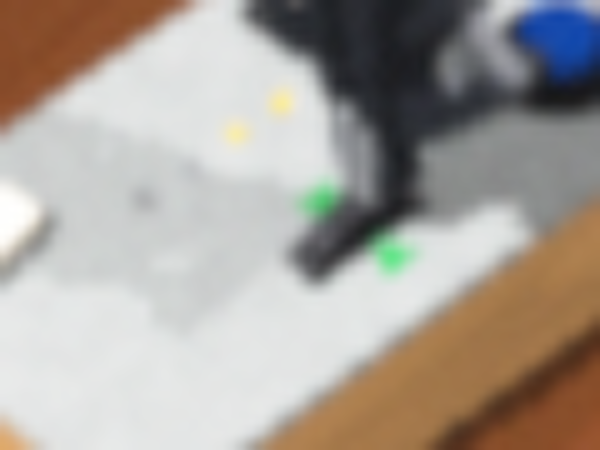

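Call:
step_arm --pt "30 0 -25" --pt "60 0 -50" --pt "60 0 -50" --pt "60 0 -50" --yaw '[0,0,0,0]' --gripper '[-1,-1,-1,-1]'

```text
clock: 7.25
eef_pos: [609.6, -48.8, 163.9]
tool_rot: [-3.14, -0.005, -0.187]
force: [-0.4, -0.2, -0.7]
width: 0.3
```

```bash
python3 - <<'E'
from h import *
snap("side","s6.png",(230,180,290,225),10)
s=ctrl.read_state();print(s["eef_pos"],s["force"],s["clock"])
E
```

```text
[607.17996196 -48.58589692 162.55166527] [ 0.01751976 -0.73276619  0.0783753 ] 7.3
```

View pics/s6.png

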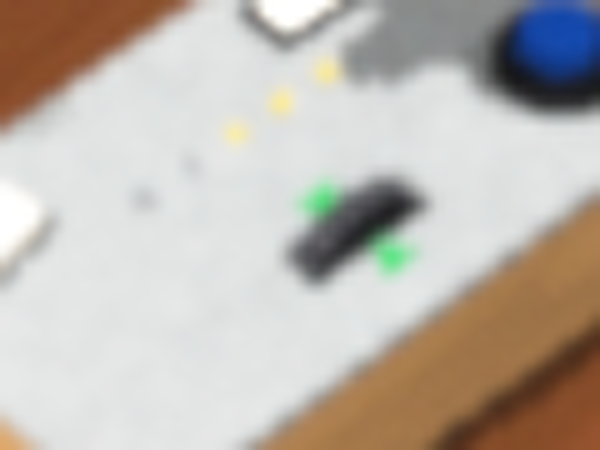

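Call:
step_arm --pt "-30 1 25" --pt "-60 1 46" --pt "-60 1 50" --pt "-60 1 50" --pt "-60 1 53" --pt "-60 1 54" --pt "-60 1 54.6" --pt "-60 1 55.2" --yaw '[0,0,0,0,0,0,0,0]' --gripper '[-1,-1,-1,-1,-1,-1,-1,-1]'

```text
clock: 7.97
eef_pos: [549.0, -38.6, 107.8]
tool_rot: [-3.141, -0.002, -0.187]
force: [-0.7, 1.0, 4.7]
width: -0.1
```

Call:
step_arm --pt "0 0 0.5" --pt "0 0 0.8" --pt "0 -1 0.8" --pt "0 -2.5 0.8" --pt "0 -4 0.8" --pt "0 -5.5 0.8" --pt "0 -7 0.8" --pt "0 -8.5 0.8" --yaw '[0,0,0,0,0,0,0,0]' --gripper '[-1,-1,-1,-1,-1,-1,-1,-1]'

```text
clock: 8.63
eef_pos: [550.1, -32.6, 107.3]
tool_rot: [3.139, -0.002, -0.189]
force: [-2.1, -3.9, 6.9]
width: -0.0
```

Call:
step_arm --pt "0 -1.5 0" --pt "0 -3 0" --pt "0 -4.5 0" --pt "0 -6 0" --pt "0 -7.5 0" --pt "0 -9 0" --pt "0 -10 0" --pt "0 -10 0" --yaw '[0,0,0,0,0,0,0,0]' --gripper '[-1,-1,-1,-1,-1,-1,-1,-1]'

```text
clock: 9.3
eef_pos: [552.1, -22.3, 107.3]
tool_rot: [3.14, -0.002, -0.188]
force: [-0.7, -2.8, 6.0]
width: -0.0
```

Lift and look.

Call:
step_arm --pt "0 0 -3" --pt "0 0 -10" --pt "30 0 -30" --pt "60 0 -56" --pt "60 10 -56" --pt "60 17 -56" --pt "60 17 -56" --yaw '[0,0,0,0,0,0,0]' --gripper '[-1,-1,-1,-1,-1,-1,-1]'

```text
clock: 9.88
eef_pos: [606.0, -50.6, 162.3]
tool_rot: [3.14, 0.001, -0.189]
force: [-0.9, -0.5, -0.6]
width: -0.2
```

```bash
python3 - <<'E'
from h import *
snap("side","s7.png",(230,180,290,225),10)
s=ctrl.read_state();print(s["eef_pos"],s["force"],s["clock"])
E
```

```text
[605.48531927 -49.40947344 161.79884231] [ 0.10682272  0.34897175 -0.63911016] 9.9333
```

View pics/s7.png

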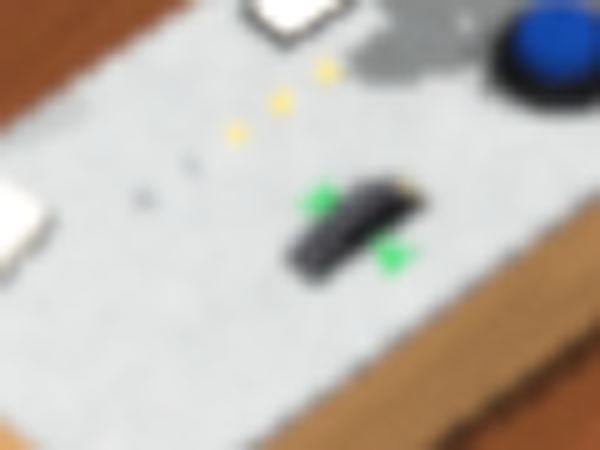

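```bash
cat > line.py <<'E'
from h import *
import sys
SX,SY,ZC=549.6,-30.7,55.3
def proj(d,p):
    q=np.linalg.inv(d["cam_to_world"])@np.append(p,1); r=d["intrinsics"]@q[:3]; return r[:2]/r[2]
def rim(d,a,off): # a=angle from top toward +y
    yaw=-0.187; ex=np.array([np.cos(yaw),np.sin(yaw),0]); ey=np.array([-np.sin(yaw),np.cos(yaw),0])
    return proj(d,np.array([SX,SY,ZC])+ex*off+28*(np.sin(a)*ey+np.cos(a)*np.array([0,0,1])))
def run(c,fn):
    d=cams.get_image(c); f=d["frame"].astype(int)
    yl=np.minimum(f[...,0],f[...,1])-f[...,2]
    for a in np.arange(-1.1,1.11,0.1):
        p=[rim(d,a,o) for o in (-4,0,4)]
        v=[int(cv2.getRectSubPix(yl.clip(0,255).astype(np.uint8),(1,1),tuple(map(float,q)))[0,0]) for q in p]
        print(round(a,2),p[1].round(1),v)
    x0,y0,x1,y1=(230,180,290,225) if c=="side" else (270,175,310,205)
    s=10 if c=="side" else 15
    g=cv2.resize(d["frame"][y0:y1,x0:x1,::-1],None,fx=s,fy=s,interpolation=cv2.INTER_CUBIC)
    for o in(-6,6):
        for a in np.arange(-0.8,0.81,0.4):
            u,v=rim(d,a,o); cv2.circle(g,(int((u+.5-x0)*s),int((v+.5-y0)*s)),2,(255,0,255) if abs(a)>.01 else (0,0,255),-1)
    cv2.imwrite("pics/"+fn,g)
    yy,xx=np.mgrid[0:420,0:560]; c0=rim(d,0,0)
    m=(np.hypot(xx-c0[0],yy-c0[1])<13)&(yl>15)&(f[...,0]>f[...,2]+20)&(f[...,1]-f[...,0]<15)
    for v,u in zip(*np.nonzero(m)): print("yel",u,v,f[v,u])
run(sys.argv[1],sys.argv[2])
print(ctrl.read_state()["clock"])
E
python3 line.py side l7.png
```

```text
-1.1 [270.8 198.8] [6, 13, 19]
-1.0 [270.5 198.6] [9, 15, 15]
-0.9 [270.1 198.3] [12, 19, 8]
-0.8 [269.7 198.2] [13, 16, 4]
-0.7 [269.2 198.1] [15, 9, 2]
-0.6 [268.7 198.1] [10, 4, 0]
-0.5 [268.2 198.2] [2, 1, 0]
-0.4 [267.6 198.3] [0, 0, 0]
-0.3 [267.  198.5] [0, 0, 0]
-0.2 [266.4 198.8] [0, 0, 0]
-0.1 [265.7 199.2] [0, 0, 0]
0.0 [265.1 199.6] [0, 0, 0]
0.1 [264.5 200.1] [0, 0, 0]
0.2 [263.8 200.6] [0, 0, 0]
0.3 [263.2 201.2] [0, 0, 0]
0.4 [262.6 201.9] [0, 0, 0]
0.5 [262.  202.5] [0, 0, 0]
0.6 [261.5 203.2] [0, 0, 0]
0.7 [260.9 204. ] [0, 0, 0]
0.8 [260.5 204.7] [0, 0, 0]
0.9 [260.  205.5] [0, 0, 0]
1.0 [259.7 206.2] [0, 0, 0]
1.1 [259.4 207. ] [0, 0, 0]
yel 262 187 [245 233 163]
yel 263 187 [234 223 175]
yel 262 188 [231 225 199]
yel 258 189 [243 234 183]
yel 257 190 [242 232 174]
yel 258 190 [247 235 164]
yel 259 190 [236 231 211]
yel 257 191 [232 227 199]
yel 258 191 [233 227 198]
yel 254 193 [239 231 191]
yel 270 198 [172 167 145]
9.9833
```

View pics/l7.png

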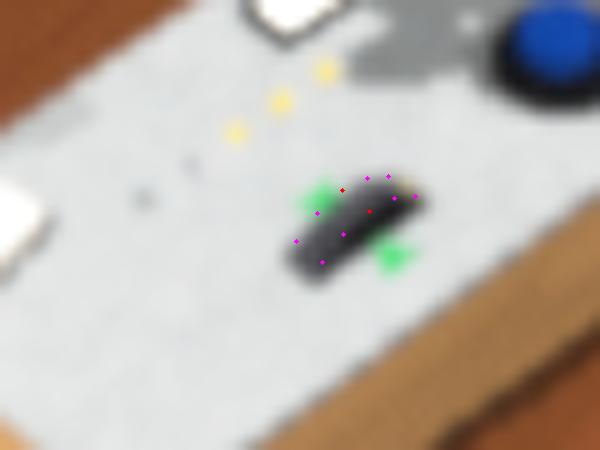

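Call:
step_arm --pt "-30 1 25" --pt "-60 1 46" --pt "-60 1 50" --pt "-60 1 50" --pt "-60 1 53" --pt "-60 1 54" --pt "-60 1 54.6" --pt "-60 1 55.2" --yaw '[0,0,0,0,0,0,0,0]' --gripper '[-1,-1,-1,-1,-1,-1,-1,-1]'

```text
clock: 10.65
eef_pos: [549.4, -38.0, 107.9]
tool_rot: [-3.141, -0.002, -0.187]
force: [0.2, 0.4, 4.1]
width: 0.2
```

Call:
step_arm --pt "0 0 0.5" --pt "0 0 1" --pt "0 -1 1" --pt "0 -2.5 1" --pt "0 -4 1" --pt "0 -5.5 1" --pt "0 -7 1" --pt "0 -8.5 1" --yaw '[0,0,0,0,0,0,0,0]' --gripper '[-1,-1,-1,-1,-1,-1,-1,-1]'

```text
clock: 11.32
eef_pos: [550.5, -32.2, 107.3]
tool_rot: [3.139, -0.002, -0.189]
force: [-0.4, -3.6, 7.2]
width: 0.2
```

Call:
step_arm --pt "0 -1.5 0" --pt "0 -3 0" --pt "0 -4.5 0" --pt "0 -6 0" --pt "0 -7.5 0" --pt "0 -8 0" --pt "0 -8 0" --pt "0 -8 0" --yaw '[0,0,0,0,0,0,0,0]' --gripper '[-1,-1,-1,-1,-1,-1,-1,-1]'

```text
clock: 11.98
eef_pos: [552.0, -24.0, 107.2]
tool_rot: [3.14, -0.002, -0.188]
force: [0.0, -4.1, 6.7]
width: -0.2
```

Call:
step_arm --pt "0 0 -3" --pt "0 0 -10" --pt "30 0 -30" --pt "60 0 -56" --pt "60 10 -56" --pt "60 16 -56" --pt "60 16 -56" --yaw '[0,0,0,0,0,0,0]' --gripper '[-1,-1,-1,-1,-1,-1,-1]'

```text
clock: 12.57
eef_pos: [605.8, -50.9, 162.0]
tool_rot: [3.14, 0.002, -0.189]
force: [-1.0, -0.5, 0.0]
width: -0.3
```

```bash
python3 line.py side l8.png
```

```text
-1.1 [270.8 198.8] [2, 18, 37]
-1.0 [270.5 198.6] [6, 25, 44]
-0.9 [270.1 198.3] [11, 33, 51]
-0.8 [269.7 198.2] [25, 47, 55]
-0.7 [269.2 198.1] [41, 65, 57]
-0.6 [268.7 198.1] [60, 74, 58]
-0.5 [268.2 198.2] [80, 70, 47]
-0.4 [267.6 198.3] [62, 50, 30]
-0.3 [267.  198.5] [31, 22, 9]
-0.2 [266.4 198.8] [10, 6, 2]
-0.1 [265.7 199.2] [1, 0, 0]
0.0 [265.1 199.6] [0, 0, 0]
0.1 [264.5 200.1] [0, 0, 0]
0.2 [263.8 200.6] [0, 0, 0]
0.3 [263.2 201.2] [0, 0, 0]
0.4 [262.6 201.9] [0, 0, 0]
0.5 [262.  202.5] [0, 0, 0]
0.6 [261.5 203.2] [0, 0, 0]
0.7 [260.9 204. ] [0, 0, 0]
0.8 [260.5 204.7] [0, 0, 0]
0.9 [260.  205.5] [0, 0, 0]
1.0 [259.7 206.2] [0, 0, 0]
1.1 [259.4 207. ] [0, 0, 0]
yel 262 187 [245 232 162]
yel 263 187 [234 224 174]
yel 262 188 [230 225 199]
yel 258 189 [243 234 183]
yel 257 190 [242 232 175]
yel 258 190 [247 235 166]
yel 259 190 [237 231 212]
yel 257 191 [231 227 199]
yel 258 191 [233 227 198]
yel 254 193 [239 231 191]
yel 267 196 [227 224 206]
yel 267 197 [213 201 157]
yel 268 197 [222 207 155]
yel 269 197 [215 206 175]
yel 267 198 [151 136  99]
yel 268 198 [191 165  91]
yel 269 198 [206 181 107]
yel 270 198 [186 174 144]
yel 268 199 [130 110  68]
yel 269 199 [167 138  54]
yel 270 199 [148 129  80]
yel 269 200 [84 69 35]
yel 270 200 [80 70 48]
12.6167
```

View pics/l8.png

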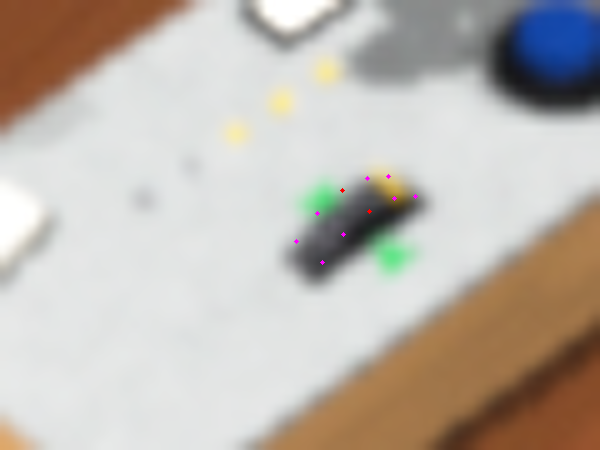

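Call:
step_arm --pt "-30 0 25" --pt "-60 -2 46" --pt "-60 -2 50" --pt "-60 -2 50" --pt "-60 -2 53" --pt "-60 -2 54" --pt "-60 -2 54.6" --pt "-60 -2 55.2" --yaw '[0,0,0,0,0,0,0,0]' --gripper '[-1,-1,-1,-1,-1,-1,-1,-1]'

```text
clock: 13.28
eef_pos: [549.7, -35.5, 107.7]
tool_rot: [-3.141, -0.002, -0.187]
force: [-0.9, 1.9, 4.2]
width: -0.2
```

Call:
step_arm --pt "0 0 0.5" --pt "0 0 1" --pt "0 -1.5 1" --pt "0 -3.5 1" --pt "0 -5.5 1" --pt "0 -7.5 1" --pt "0 -9.5 1" --pt "0 -11 1" --yaw '[0,0,0,0,0,0,0,0]' --gripper '[-1,-1,-1,-1,-1,-1,-1,-1]'

```text
clock: 13.95
eef_pos: [551.3, -27.2, 107.1]
tool_rot: [3.139, -0.002, -0.189]
force: [-1.7, -2.4, 8.2]
width: -0.0
```

Call:
step_arm --pt "0 0 0" --pt "0 0 0" --pt "0 0 -3" --pt "0 0 -15" --pt "0 0 -55" --pt "0 20 -80" --pt "0 50 -80" --pt "0 80 -80" --yaw '[0,0,0,0,0,0,0,0]' --gripper '[-1,-1,-1,-1,-1,-1,-1,-1]'

```text
clock: 14.62
eef_pos: [537.5, -103.7, 188.3]
tool_rot: [-3.141, -0.005, -0.184]
force: [-0.1, -0.8, -0.7]
width: -0.3
```

Call:
step_arm --pt "0 40 0" --pt "0 80 0" --pt "0 120 0" --pt "0 160 0" --pt "0 160 0" --yaw '[0,0,0,0,0]' --gripper '[-1,-1,-1,-1,-1]'

```text
clock: 15.03
eef_pos: [502.6, -272.2, 186.0]
tool_rot: [3.134, -0.0, -0.2]
force: [-0.5, -1.8, 0.6]
width: -0.2
```

```bash
python3 line.py side l9.png;python3 line.py top l9t.png
```

```text
-1.1 [270.8 198.8] [0, 0, 1]
-1.0 [270.5 198.6] [0, 0, 2]
-0.9 [270.1 198.3] [0, 0, 3]
-0.8 [269.7 198.2] [0, 3, 6]
-0.7 [269.2 198.1] [0, 6, 13]
-0.6 [268.7 198.1] [7, 17, 23]
-0.5 [268.2 198.2] [18, 40, 43]
-0.4 [267.6 198.3] [57, 74, 63]
-0.3 [267.  198.5] [92, 114, 77]
-0.2 [266.4 198.8] [104, 104, 60]
-0.1 [265.7 199.2] [71, 63, 27]
0.0 [265.1 199.6] [21, 15, 6]
0.1 [264.5 200.1] [3, 1, 0]
0.2 [263.8 200.6] [0, 0, 0]
0.3 [263.2 201.2] [0, 0, 0]
0.4 [262.6 201.9] [0, 0, 0]
0.5 [262.  202.5] [0, 0, 0]
0.6 [261.5 203.2] [0, 0, 0]
0.7 [260.9 204. ] [0, 0, 0]
0.8 [260.5 204.7] [0, 0, 0]
0.9 [260.  205.5] [0, 0, 0]
1.0 [259.7 206.2] [0, 0, 0]
1.1 [259.4 207. ] [0, 0, 0]
yel 262 187 [247 236 168]
yel 263 187 [239 231 189]
yel 262 188 [234 228 203]
yel 258 189 [246 237 188]
yel 257 190 [245 235 180]
yel 258 190 [249 238 171]
yel 259 190 [240 234 217]
yel 257 191 [234 230 205]
yel 258 191 [236 230 203]
yel 254 193 [241 234 196]
yel 266 197 [232 226 196]
yel 267 197 [214 207 186]
yel 265 198 [217 205 169]
yel 266 198 [232 211 126]
yel 267 198 [221 193 108]
yel 268 198 [169 152 114]
yel 26
[... 635 characters left out ...]

0.1 [287.3 192.1] [0, 0, 0]
0.2 [286.3 192. ] [0, 0, 0]
0.3 [285.3 191.9] [0, 0, 0]
0.4 [284.3 191.8] [0, 0, 0]
0.5 [283.4 191.8] [0, 0, 0]
0.6 [282.5 191.7] [0, 0, 0]
0.7 [281.7 191.7] [0, 0, 0]
0.8 [280.9 191.8] [0, 0, 0]
0.9 [280.2 191.9] [0, 0, 0]
1.0 [279.7 192. ] [0, 0, 0]
1.1 [279.2 192.1] [0, 0, 0]
yel 291 190 [190 185 155]
yel 290 191 [106  98  75]
yel 291 191 [235 214  90]
yel 292 191 [192 169  97]
yel 290 192 [100  94  65]
yel 291 192 [236 215  87]
yel 292 192 [163 140  68]
yel 290 193 [186 161  73]
yel 291 193 [219 192  80]
yel 292 193 [131 114  60]
yel 290 194 [202 175  79]
yel 291 194 [220 192  80]
yel 292 194 [131 115  65]
yel 290 195 [70 61 38]
yel 291 195 [81 75 49]
15.1333
```

View pics/l9.png

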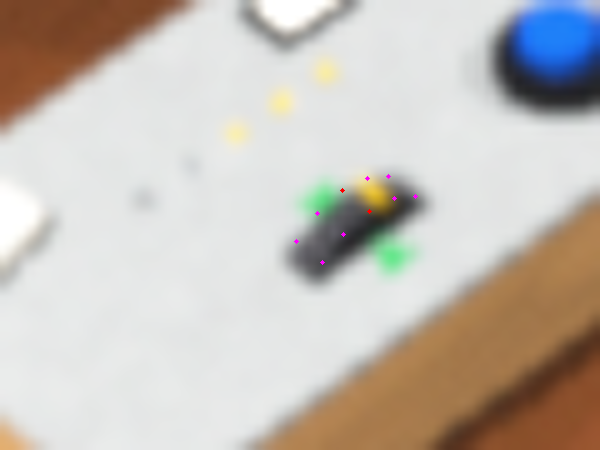

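View pics/l9t.png

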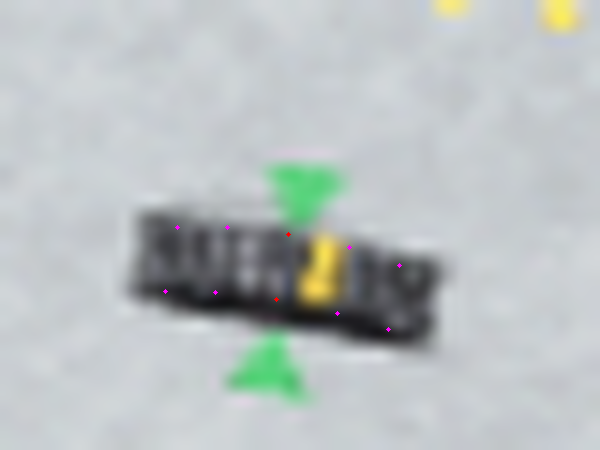

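Call:
step_arm --pt "0 -40 0" --pt "0 -80 0" --pt "0 -120 0" --pt "0 -160 0" --pt "0 -200 0" --pt "0 -225 20" --pt "0 -231 50" --pt "0 -231 70" --yaw '[0,0,0,0,0,0,0,0]' --gripper '[-1,-1,-1,-1,-1,-1,-1,-1]'

```text
clock: 15.8
eef_pos: [549.2, -27.4, 115.0]
tool_rot: [-3.138, -0.0, -0.178]
force: [-0.6, -0.9, -0.0]
width: -0.2
```

Call:
step_arm --pt "0 0 3" --pt "0 0 4" --pt "0 0 4" --pt "0 0 5.5" --pt "0 0 7.5" --pt "0 0 8.5" --pt "0 0 9.2" --pt "0 0 9.2" --yaw '[0,0,0,0,0,0,0,0]' --gripper '[-1,-1,-1,-1,-1,-1,-1,-1]'

```text
clock: 16.47
eef_pos: [549.5, -34.2, 107.6]
tool_rot: [-3.141, -0.002, -0.188]
force: [-0.5, -0.6, 4.3]
width: -0.2
```

Call:
step_arm --pt "0 0 0.5" --pt "0 0 0.9" --pt "0 -1.5 0.9" --pt "0 -3.5 0.9" --pt "0 -5.5 0.9" --pt "0 -7 0.9" --pt "0 -8 0.9" --pt "0 -8 0.9" --yaw '[0,0,0,0,0,0,0,0]' --gripper '[-1,-1,-1,-1,-1,-1,-1,-1]'

```text
clock: 17.13
eef_pos: [550.8, -27.7, 107.0]
tool_rot: [3.14, -0.002, -0.188]
force: [-0.7, -3.7, 8.4]
width: 0.3
```

Call:
step_arm --pt "0 0 0" --pt "0 0 0" --pt "0 0 -3" --pt "0 0 -15" --pt "0 0 -55" --pt "0 20 -80" --pt "0 50 -80" --pt "0 80 -80" --yaw '[0,0,0,0,0,0,0,0]' --gripper '[-1,-1,-1,-1,-1,-1,-1,-1]'

```text
clock: 17.8
eef_pos: [536.6, -104.4, 188.0]
tool_rot: [-3.141, -0.004, -0.184]
force: [-0.0, -0.7, -0.1]
width: -0.0
```

Call:
step_arm --pt "0 40 0" --pt "0 80 0" --pt "0 120 0" --pt "0 160 0" --pt "0 160 0" --yaw '[0,0,0,0,0]' --gripper '[-1,-1,-1,-1,-1]'

```text
clock: 18.22
eef_pos: [501.9, -272.7, 185.7]
tool_rot: [3.135, 0.001, -0.2]
force: [-0.5, -1.9, 0.1]
width: 0.1
```

```bash
python3 line.py side l10.png | grep -v yel;python3 line.py top l10t.png| grep -v yel
```

```text
-1.1 [270.8 198.8] [0, 0, 0]
-1.0 [270.5 198.6] [0, 0, 0]
-0.9 [270.1 198.3] [0, 0, 0]
-0.8 [269.7 198.2] [0, 0, 0]
-0.7 [269.2 198.1] [0, 0, 0]
-0.6 [268.7 198.1] [0, 0, 0]
-0.5 [268.2 198.2] [0, 0, 1]
-0.4 [267.6 198.3] [0, 4, 4]
-0.3 [267.  198.5] [6, 16, 14]
-0.2 [266.4 198.8] [34, 52, 38]
-0.1 [265.7 199.2] [84, 97, 75]
0.0 [265.1 199.6] [124, 123, 97]
0.1 [264.5 200.1] [84, 92, 57]
0.2 [263.8 200.6] [31, 28, 8]
0.3 [263.2 201.2] [2, 2, 1]
0.4 [262.6 201.9] [0, 0, 0]
0.5 [262.  202.5] [0, 0, 0]
0.6 [261.5 203.2] [0, 0, 0]
0.7 [260.9 204. ] [0, 0, 0]
0.8 [260.5 204.7] [0, 0, 0]
0.9 [260.  205.5] [0, 0, 0]
1.0 [259.7 206.2] [0, 0, 0]
1.1 [259.4 207. ] [0, 0, 0]
18.2667
-1.1 [297.5 195.2] [0, 0, 0]
-1.0 [297.  194.9] [0, 0, 0]
-0.9 [296.4 194.6] [0, 0, 0]
-0.8 [295.8 194.3] [0, 0, 0]
-0.7 [295. 194.] [0, 0, 0]
-0.6 [294.2 193.7] [0, 0, 0]
-0.5 [293.3 193.5] [0, 0, 0]
-0.4 [292.4 193.2] [0, 0, 0]
-0.3 [291.4 192.9] [0, 0, 0]
-0.2 [290.4 192.7] [3, 8, 16]
-0.1 [289.4 192.5] [61, 63, 76]
0.0 [288.3 192.3] [106, 102, 107]
0.1 [287.3 192.1] [11, 31, 49]
0.2 [286.3 192. ] [0, 0, 0]
0.3 [285.3 191.9] [0, 0, 0]
0.4 [284.3 191.8] [0, 0, 0]
0.5 [283.4 191.8] [0, 0, 0]
0.6 [282.5 191.7] [0, 0, 0]
0.7 [281.7 191.7] [0, 0, 0]
0.8 [280.9 191.8] [0, 0, 0]
0.9 [280.2 191.9] [0, 0, 0]
1.0 [279.7 192. ] [0, 0, 0]
1.1 [279.2 192.1] [0, 0, 0]
18.3167
```

View pics/l10.png

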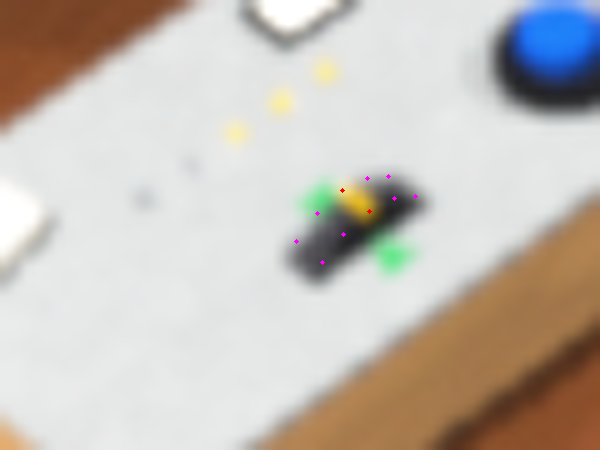

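View pics/l10t.png

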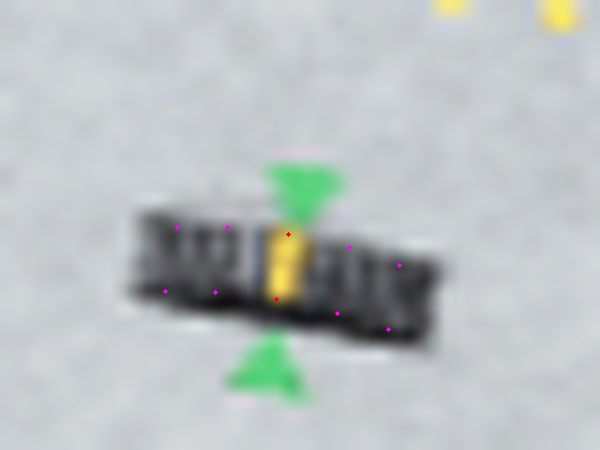

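Call:
step_arm --pt "2 -40 0" --pt "4 -80 0" --pt "5 -120 0" --pt "5 -143 0" --pt "5 -143 30" --pt "5 -143 60" --pt "5 -143 65" --pt "5 -143 65" --yaw '[0,0,0,0,0,0,0,0]' --gripper '[-1,-1,-1,-1,-1,-1,-1,-1]'

```text
clock: 18.98
eef_pos: [535.6, -120.3, 119.4]
tool_rot: [-3.141, 0.005, -0.185]
force: [0.2, -0.4, 0.3]
width: -0.1
```

Call:
step_arm --pt "0 0 0" --pt "0 0 0" --yaw '[0,0]' --gripper '[-1,-1]'

```text
clock: 19.15
eef_pos: [538.2, -122.1, 122.3]
tool_rot: [-3.141, -0.002, -0.187]
force: [-0.1, 0.2, 1.6]
width: -0.1
```

Call:
step_arm --pt "-1.4 2.9 2" --pt "-1.4 2.9 5" --pt "-1.4 2.9 7" --pt "-1.4 2.9 9" --pt "-1.4 2.9 11" --pt "-1.4 2.9 12.5" --pt "-1.4 2.9 12.5" --yaw '[0,0,0,0,0,0,0]' --gripper '[-1,-1,-1,-1,-1,-1,-1]'

```text
clock: 19.73
eef_pos: [535.8, -125.7, 110.9]
tool_rot: [3.14, -0.002, -0.188]
force: [-4.4, -2.4, 21.1]
width: 0.5
```

```bash
python3 - <<'E'
from h import *
snap("side","s11.png",(240,140,320,200),9)
s=ctrl.read_state();print(s["eef_pos"],s["force"],s["torque"],s["clock"])
E
```

```text
[ 535.8006877  -125.78330807  110.82698997] [-5.20168542 -1.57575833 23.20040306] [-0.34678119  1.04032956  0.00890252] 19.7833
```

View pics/s11.png

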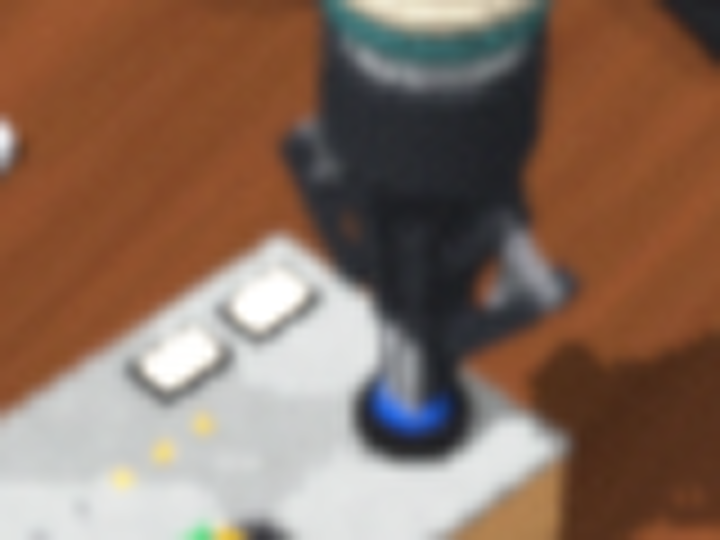

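```bash
python3 - <<'E'
from h import *
d=cams.get_image("side"); f=d["frame"].astype(int)
m=(f[...,2]>f[...,0]+70)&(f[...,2]>100)
P=world(d,m); w=np.hypot(P[:,0]-536,P[:,1]+124)<30
v,u=np.nonzero(m&(d["depth"]>0))
for a,b,p in zip(u[w],v[w],P[w]): print(a,b,p.round(1),f[b,a])
s=ctrl.read_state();print(s["eef_pos"],s["force"],s["clock"])
E
```

```text
282 183 [ 548.2 -123.3   81.9] [ 89 118 182]
281 184 [ 550.  -120.2   78.7] [ 42  68 127]
282 184 [ 544.7 -118.    83.7] [ 62 107 197]
283 184 [ 540.1 -116.8   87.5] [ 94 128 205]
288 184 [ 522.7 -119.4   95.6] [ 32  52 105]
281 185 [ 546.  -114.3   81.4] [ 34  58 116]
282 185 [ 542.7 -115.1   82.6] [ 38  90 194]
283 185 [ 538.7 -114.8   85.3] [ 56 113 222]
284 185 [ 535.7 -116.2   85.9] [ 89 129 217]
285 185 [ 529.7 -112.8   92.3] [113 136 194]
286 185 [ 531.  -120.9   84.8] [ 89 110 166]
287 185 [ 524.4 -116.4   92.5] [ 51  86 168]
288 185 [ 525.3 -123.9   85.8] [ 27  69 154]
289 185 [ 524.2 -128.3   82.7] [ 27  54 115]
282 186 [ 541.1 -112.9   80.8] [ 33  67 142]
283 186 [ 534.7 -108.9   88. ] [ 37  89 196]
284 186 [ 535.9 -116.7   80.8] [ 50 105 211]
285 186 [ 532.9 -118.1   81.4] [ 65 110 204]
286 186 [ 528.2 -116.6   85.5] [ 63 103 192]
287 186 [ 526.9 -120.8   82.7] [ 41  91 192]
288 186 [ 522.7 -120.1   85.8] [ 32  73 160]
289 186 [ 522.  -125.1   82. ] [ 29  49 101]
283 187 [ 537.8 -113.9   77.3] [ 34  56 117]
284 187 [ 533.4 -113.    80.8] [ 34  69 150]
285 187 [ 530.  -113.7   82.1] [ 39  78 166]
286 187 [ 527.3 -115.6   82.2] [ 39  74 158]
287 187 [ 524.8 -117.5   82.1] [ 35  64 136]
[ 535.80691424 -125.76144721  110.84023343] [-4.78137495 -1.10081853 22.4738381 ] 19.8333
```

Call:
step_arm --pt "0 0 -2" --pt "0 0 -8" --pt "0 0 -20" --pt "0 0 -60" --pt "0 0 -80" --pt "0 40 -80" --pt "0 80 -80" --pt "0 120 -80" --yaw '[0,0,0,0,0,0,0,0]' --gripper '[-1,-1,-1,-1,-1,-1,-1,-1]'

```text
clock: 20.5
eef_pos: [513.0, -242.8, 188.9]
tool_rot: [-3.141, -0.001, -0.184]
force: [0.6, -0.5, 0.1]
width: -0.6
```

Call:
step_arm --pt "0 30 0" --pt "0 40 0" --pt "0 40 0" --pt "0 40 0" --yaw '[0,0,0,0]' --gripper '[-1,-1,-1,-1]'

```text
clock: 20.83
eef_pos: [505.5, -280.9, 188.0]
tool_rot: [-3.14, 0.001, -0.187]
force: [-0.3, 0.5, -0.4]
width: -0.1
```

```bash
python3 line.py top l12t.png| grep -v yel | awk '$NF!="0]"'; python3 - <<'E'
from h import *
snap("top","t12.png",(220,110,360,230),5)
d=cams.get_image("side"); f=d["frame"].astype(int)
m=(f[...,2]>f[...,0]+70)&(f[...,2]>100)
P=world(d,m); w=np.hypot(P[:,0]-536,P[:,1]+124)<30
print(np.median(P[w],0),np.percentile(P[w],90,axis=0))
s=ctrl.read_state();print(s["eef_pos"],s["force"],s["clock"])
E
```

```text
-0.2 [290.4 192.7] [4, 9, 16]
-0.1 [289.4 192.5] [62, 65, 75]
0.0 [288.3 192.3] [107, 104, 106]
0.1 [287.3 192.1] [11, 31, 49]
20.8833
[ 535.56268889 -121.12307958   89.02226672] [ 545.58233021 -113.20149346   92.6035885 ]
[ 506.36785906 -279.20677566  188.36760014] [-0.84681502  0.24478496  0.27143075] 20.9833
```

View pics/t12.png

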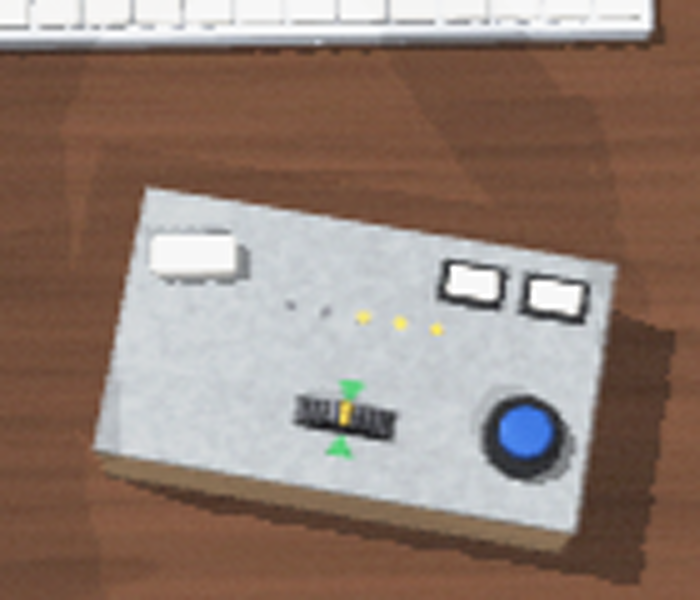

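The picture shows the yellow line at (345,412), between the arrowheads at (350,388) and (340,447). The button is back up, and the eraser is where it started.

```bash
python3 -c "
from cell import ctrl
print(ctrl.finish_job())"
```

```text
the job is handed in; nothing more can be done
None
```

The wheel's yellow line is on the mark, the save button was pressed after that, and the job is handed in at about 21 s of the 61 s allowed. `finish_job` gives no verdict, so this rests on my own checks.

- **Wheel:** I felt for the crown, then rolled the wheel in five short strokes. The vertical force I read was at most about 8.7 N, or roughly 10 N with the drag included. Both cameras put the line within about 0.03 rad of the arrowheads, and the top view showed it unchanged after the button press.
- **Button:** I pressed it once. The side camera's depth showed its top at about 82 mm while held and about 89 mm after release, so it went fully down and came back up.
- **End state:** The arm stands clear, with a force reading near zero. The eraser has not visibly moved. I did not look again at the mug, mouse, stapler or pen, but the arm went nowhere near them.

**Disagreements:**
- The force on the button reached 21–23 N, above its 6 N spring, because I pushed it to its stop or against the collar. That is still under the 40 N and 120 N limits.
- It bottomed about 3 mm sooner than the stated fingertip length suggested.

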